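Lay the torch in its bench stand

ROBOT

A 6-joint arm with a two-finger parallel gripper is mounted at the origin on a cart in front of the work surface, level with it; the furniture and walls round the work are solid. World frame = base frame: x ahead of the robot, y to its left, z up, the work surface at z = 0. Lengths are in m, angles in degrees, forces in N, time in s.
With the tool pointing down it reaches from about 0.4 to 0.825 m from the base axis. Payload 7 kg.
Tool frame: the origin (TCP) lies on the front face of the gripper's body, between the roots of the fingers; the fingertips stand 66 mm ahead of it and the grasp point (between the pads) lies 47 mm ahead of it; z points along the fingers, y is the line along which they close (so a half turn about z gives the same grasp; the last joint's range is limited). The gripper opens to 88 mm and grips with 3 to 60 N. Pads are 19 mm wide; open, the fingers measure 130 mm over their backs; the gripper's body (78 mm by 193 mm) begins 47 mm behind the grasp point.
Start: joints at [88.871, 20.546, 0.682, 0, -70.136, -16.507], TCP at [0.205, 0.643, 0.292] pointing down, gripper open.
Joint ranges: [-176.03, 176.03], [-82.01, 121.73], [-58.28, 71.71], [-173.87, 95.51], [-174.79, -0.11], [-173.66, 173.66]. Speed limits (degrees/s): [136.94, 136.94, 172.46, 180, 180, 180].

INTERFACE

Orientations are given as [roll, pitch, yaw] about the fixed x, y, z axes, in that order (R = Rz(yaw) Ry(pitch) Rx(roll)).
In Python, from plant import ctrl gives the robot as it stands.
- The arm moves only by the tool send_rows, never from a script. Its argument "deltas" is a list of rows, each a list of 2 entries, a list of its own where there are three numbers: the shift along the tool's x, y, z each as a share of 800 mm, from -1 to 1, then the turn about the tool's z as a share of 90 degrees, from -1 to 1. A call has exactly 5 rows; each row is the pose to reach, as a shift and turn from the pose commanded when the call began, along the tool's axes at that moment; what a row does not reach only later rows make up. A row lasts 1/12 s, in which the tool goes at most 41.7 mm and 7.16 degrees, less where a joint would pass 70% of its speed; a pose out of reach is approached as far as the arm can. A call with a number of a shift or a turn outside -1 to 1 is refused whole. A call with a gripper value outside its range is refused whole. "gripper" is the opening, from 0 (shut) to 1 (fully open), set as the call begins (left out, the last holds). The fingers move at their own pace and stop on an object; the grip force is fixed at half the most. Time passes only in rows, so rows that repeat a pose let the fingers close, or fill a call up. It gives the time, the measured TCP pose, the force, the opening and the grip force at its end, in the units of the state.
- ctrl.get_obs(): the state, without advancing time (a new reading comes with each control period).
- ctrl.snapshot(name): name is "scene" or "top" or "wrist"; returns a dict with "color" (384x512x3 uint8, red, green, blue), "vertical_fov" (degrees; the focal length in pixels is half the picture's height over the tangent of half this angle, whatever the lens; pixels are square), "cx", "cy" (the principal point, pixels), "k1" (the pictures are not rectified: a ray, as slopes to the right and down, at radius r is drawn at 1 + k1 r^2 times it, then the intrinsics apply), "rvec" (rotation vector, rad) and "tvec" (3), from world to camera coordinates, as OpenCV has them. Camera axes: x right, y down, z forward; pixel columns grow to the right and rows downward; lengths in m; the calibration is good to about 2 mm. A picture is of the moment at which its call begins. There is no depth.
- ctrl.close_job(): hands the job in; it is judged then, once.
Trained networks look in a picture, given as the dict that the camera call returned (one of the last four; its "shot" number tells which), for a name from the list of things; names that differ only in an ending like _2 or _b are one class to them, and where a whole thing is asked for, a point or a joint stands for the part that bears it (a point fixed in the world has none). Each returns a list of dicts, best first, with "conf" (0 to 1); they miss things now and then, are a little off and sometimes report something else, mostly with a low value. They report only what shows in the picture. A call takes as long as a camera call.
- ctrl.boxes_of(picture, thing): "xy" ([column, row] as shares, 0 to 1, of the picture: columns of its width, rows of its height, amid what is visible of it).
- ctrl.cut_out(picture, thing): "pixels" (384x512 bool, what is visible of it) and "xy" ([column, row] as shares, 0 to 1, of the picture: columns of its width, rows of its height, amid what is visible of it).
The state is a dict: "clock": time; "joint_pos": joint angles; "qvel": joint speeds; "tau": joint torques, N m; "tool_pos": TCP position; "orientation": TCP orientation; "force": force on the tool from outside, world axes, zero at the start; "moment": the same for the moment, N m; "opening": finger opening in m; "gripper_force": force on a finger pad.
Only numpy, scipy, OpenCV 4.12 (cv2) and the standard library are available. Lean on these libraries where they do the work, as an engineer would, in place of code of your own. Each camera call takes 0.05 s, during which the arm holds its last target. There are 200 camera calls.

TASK

Put the hand torch back in its wooden bench stand: lower it with its thick head in the wide saddle and its tail in the narrow saddle, centred lengthwise so that its ends are about level with the saddles' outer faces. Do not drop it in: keep hold of it until it has settled and rests in the saddles, then let go and leave it lying there.

Things in the scene. Friction and masses are not known exactly. Their poses are not given: they have to be found in the camera images.
- torch_mid (a point): Middle of the loose grey metal hand torch (162 mm long), on its long axis, 23 mm above the bench. y runs along it from head to tail, z is up. The round barrel, 28 mm thick, reaches from 20 mm on the head side to the tail end, 81 mm away; grip it across (along x) here or up to 40 mm toward the tail. Mass about 0.18 kg, heavier at the head; it does not roll as it lies.
- torch_head (a point): Centre of the torch's front face (lens), on its axis, 81 mm from torch_mid along the torch's -y; same axes. The head is 40 to 46 mm thick and 61 mm long.
- torch_foot (a point): Small foot, hardly to be seen, under the barrel near the tail: 12 x 12 mm, stands 7 mm out below it; this point is at its underside, 60 mm along +y from torch_mid and 21 mm below the axis. It points down on the bench and in the stand too.
- stand_seat (a point): Where torch_mid lies when the torch is seated and centred in the fixed wooden stand, 56 mm above the bench. y runs along the stand from its wide to its narrow saddle, x across, z up (torch and stand axes then agree). Base board 86 x 186 mm, 12 mm thick; between the saddles nothing stands on it, so fingers can straddle the barrel there.
- stand_wide (a point): Wide saddle, for the head: bottom of its 90 degree V, at its middle, 71 mm along -y from stand_seat. 24 mm thick along y, 76 mm across, top 52 mm above the bench, V 57 mm wide at the top.
- stand_narrow (a point): Narrow saddle, for the tail: bottom of its notch, at its middle, 75 mm along +y from stand_seat. 16 mm thick along y, 60 mm across, top 58 mm above the bench; the notch is 20 mm wide at the bottom, 35 mm at the top.

How it is judged:
By the outcome, as a careful person would: the job done as asked, in the order asked, and still so for the second after the job is handed in, with the robot touching nothing.
It also fails if it takes over 38 s, if anything falls off the work surface, if the arm or the gripper's body presses on something with over 40 N, if the wrist force passes 120 N, or if a joint passes its speed limit or range.

## Working session

There is one attempt and no reset: what is moved stays moved. The work goes in short steps, Python scripts to look and compute and a tool call to move; the robot and the scene stay as the last step left them, time stands still between calls to the robot, and variables do not carry over. Pictures are saved under pics/ and viewed, at most 10 in all, crops included, and the job is handed in when it is done.

Besides the shell and the picture viewer there is one more tool, called after "Call:" as a command line: name --argument value ..., lists and objects as JSON in quotes. send_rows: Moves the arm, as the interface text tells. Shift numbers are shares of 800 mm and turn numbers shares of 90 degrees, none past 1 either way. Its arguments: {"type":"object","properties":{"deltas":{"type":"array","items":{"type":"array"}},"gripper":{"type":"number"}},"required":["deltas"]}

```bash
mkdir -p pics; ls
cat > h.py <<'E'
import numpy as np, cv2
from scipy.spatial.transform import Rotation as Ro
from plant import ctrl
def cam(s):
    f=192/np.tan(np.radians(s["vertical_fov"])/2)
    R=cv2.Rodrigues(np.array(s["rvec"],float))[0]; t=np.array(s["tvec"],float).ravel()
    return f,R,t
def world(s,xy,z):  # pixel -> point on plane z
    f,R,t=cam(s); d=(np.array(xy,float)-[s["cx"],s["cy"]])/f
    u=d.copy()
    for _ in range(20): u=d/(1+s["k1"]*(u@u))
    ray=R.T@np.array([u[0],u[1],1]); c=-R.T@t
    return c+ray*(z-c[2])/ray[2]
def pix(s,p):
    f,R,t=cam(s); q=R@np.array(p,float)+t; u=q[:2]/q[2]
    return u*(1+s["k1"]*(u@u))*f+[s["cx"],s["cy"]]
def save(s,n): cv2.imwrite("pics/"+n+".png",s["color"][:,:,::-1])
H=dict(torch_mid=.023,torch_head=.023,torch_foot=.002,stand_seat=.056,stand_wide=.03,stand_narrow=.042)
E
python3 - <<'E'
from h import *
im=[]
for n in("scene","top","wrist"):
    s=ctrl.snapshot(n); im.append(s["color"])
    for k,z in H.items():
        for d in ctrl.boxes_of(s,k)[:2]:
            p=np.array(d["xy"])*[512,384]; print(n,k,round(d["conf"],2),p.round(),world(s,p,z).round(3))
save(dict(color=np.hstack([cv2.resize(im[0],(400,300)),cv2.resize(im[1],(400,300))])),"a")
save(dict(color=im[1]),"top1");save(dict(color=im[2]),"wr1")
o=ctrl.get_obs();print(o)
E
```

```text
pics
scene torch_mid 0.73 [322. 258.] [ 0.453 -0.255  0.023]
scene torch_head 0.93 [325. 255.] [ 0.463 -0.254  0.023]
scene torch_foot 0.65 [324. 259.] [ 0.471 -0.247  0.002]
scene stand_seat 0.56 [231. 177.] [0.482 0.126 0.056]
scene stand_wide 0.61 [231. 174.] [0.516 0.179 0.03 ]
scene stand_narrow 0.56 [225. 172.] [0.497 0.179 0.042]
top torch_mid 0.64 [348. 210.] [ 0.467 -0.25   0.023]
top torch_head 0.86 [345. 212.] [ 0.462 -0.241  0.023]
top torch_foot 0.78 [344. 215.] [ 0.458 -0.242  0.002]
top stand_seat 0.98 [191. 190.] [0.523 0.186 0.056]
top stand_wide 0.86 [186. 191.] [0.524 0.204 0.03 ]
top stand_narrow 0.7 [191. 187.] [0.535 0.189 0.042]
{'clock': 1.05, 'joint_pos': array([ 8.88709432e+01,  2.05467380e+01,  6.82156908e-01, -1.90243525e-04,
       -7.01354921e+01, -1.65057533e+01]), 'qvel': array([-0.01342441, -0.09913393,  0.02068658,  0.02657257, -0.00655308,
       -0.0419289 ]), 'tau': array([ 8.70378681e-04, -5.82396483e+01,  2.93312162e+01,  7.00306669e+00,
        1.24569732e-02, -2.37298940e-05]), 'tool_pos': array([0.20451372, 0.64325383, 0.29215788]), 'orientation': array([ 1.79999879e+02,  1.50752262e-04, -1.76348748e+01]), 'force': array([-0.28924424,  0.00173998, -0.10553904]), 'moment': array([-0.03092403, -0.01611189, -0.02147015]), 'gripper_force': 0.0, 'opening': 0.08764514775235412}
```

View pics/top1.png

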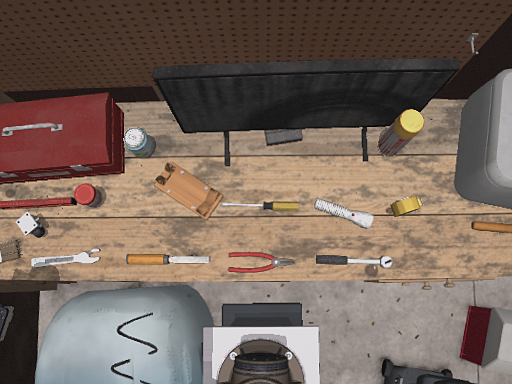

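View pics/a.png

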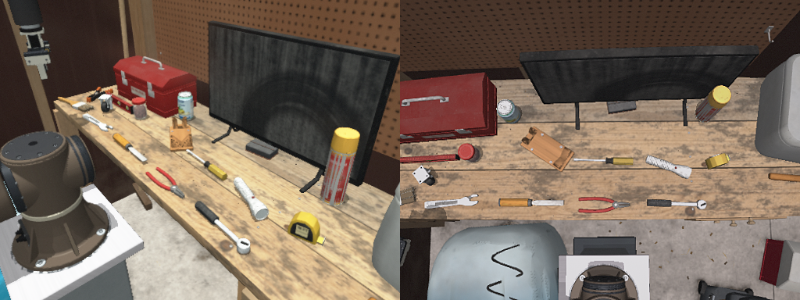

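Run:
```python
import cv2,numpy as np
a=cv2.imread("pics/top1.png")
c=[cv2.resize(a[y:y+75,x:x+75],(400,400),interpolation=cv2.INTER_CUBIC) for x,y in((152,152),(308,172))]
cv2.imwrite("pics/b.png",np.hstack(c))
```

```text
(no output)
```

View pics/b.png

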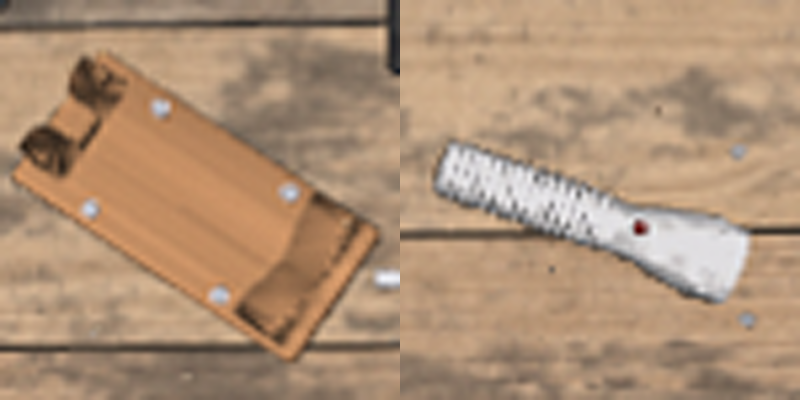

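Run:
```python
from h import *
s=ctrl.snapshot("top")
w=lambda x,y,ox,oy,z: world(s,(ox+x*.1875-.4,oy+y*.1875-.4),z)
C=[w(x,y,152,152,.012) for x,y in((104,50),(380,232),(293,358),(12,175))]
print(np.array(C).round(3), [np.linalg.norm(C[i]-C[(i+1)%4]).round(3) for i in range(4)], np.mean(C,0).round(3))
d=(C[0]+C[3]-C[1]-C[2]);print("stand y dir deg",np.degrees(np.arctan2(d[1],d[0])))
n=w(72,116,152,152,.058);v=w(300,262,152,152,.052);print(n,v,np.linalg.norm(n-v)); d=n-v;print(np.degrees(np.arctan2(d[1],d[0])))
t=w(43,166,308,172,.023);h=w(338,268,308,172,.023);d=t-h
print(t,h,np.linalg.norm(d),(t+h)/2,np.degrees(np.arctan2(d[1],d[0])))
R=Ro.from_euler("xyz",ctrl.get_obs()["orientation"],degrees=True).as_matrix();print(R.round(3))
```

```text
[[0.617 0.252 0.012]
 [0.515 0.101 0.012]
 [0.448 0.147 0.012]
 [0.549 0.3   0.012]] [np.float64(0.182), np.float64(0.081), np.float64(0.183), np.float64(0.084)] [0.532 0.2   0.012]
stand y dir deg 56.40312373465264
[0.56997772 0.258559   0.058     ] [0.49280558 0.13898707 0.052     ] 0.14243940621996745
57.16166090084535
[ 0.48902674 -0.15971911  0.023     ] [ 0.43332837 -0.31302054  0.023     ] 0.1631062160975489 [ 0.46117756 -0.23636983  0.023     ] 70.03260935065387
[[ 0.953 -0.303  0.   ]
 [-0.303 -0.953 -0.   ]
 [ 0.     0.    -1.   ]]
```

Call:
send_rows --deltas '[[[0.045,0.028,0],0.07],[[0.09,0.055,0],0.15],[[0.135,0.083,0],0.23],[[0.18,0.11,0],0.31],[[0.22,0.137,0],0.39]]' --gripper 1

```text
clock: 1.52
tool_pos: [0.34, 0.484, 0.2923]
orientation: [-180.0, 0.0, -52.9]
force: [0.6, 1.0, -0.4]
opening: 0.0882
gripper_force: 0.0
```

```bash
cat >> h.py <<'E'
def go(x,y,z,yaw,pr=True):
    o=ctrl.get_obs(); R=Ro.from_euler("xyz",o["orientation"],degrees=True).as_matrix()
    d=R.T@(np.array([x,y,z])-o["tool_pos"])
    dy=(yaw-o["orientation"][2]+180)%360-180
    print("t",round(o["clock"],2),o["tool_pos"].round(4),o["orientation"].round(2),"op",round(o["opening"],4),"F",o["force"].round(1),"J",o["joint_pos"].round(0))
    print("shares",(d/.8).round(4),"turn",round(-dy/90,4),"dist",np.linalg.norm(d).round(4))
E
python3 -c "
from h import *
go(.45,.30,.29,-110);go(.461,-.236,.25,-110)"
```

```text
t 1.52 [0.34   0.484  0.2923] [-179.98    0.    -52.91] op 0.0882 F [ 0.6  1.  -0.4] J [ 74.  13. -10.   0. -67. -37.]
shares [0.2663 0.029  0.0029] turn 0.6343 dist 0.2143
t 1.52 [0.34   0.484  0.2923] [-179.98    0.    -52.91] op 0.0882 F [ 0.6  1.  -0.4] J [ 74.  13. -10.   0. -67. -37.]
shares [0.8091 0.4221 0.0527] turn 0.6343 dist 0.7313
```

Call:
send_rows --deltas '[[[0.052,0.006,0],0.07],[[0.104,0.012,0],0.15],[[0.156,0.017,0],0.22],[[0.208,0.023,0],0.3],[[0.258,0.028,0],0.38]]'

```text
clock: 1.93
tool_pos: [0.4472, 0.306, 0.2926]
orientation: [-180.0, 0.0, -87.0]
force: [1.3, -0.3, -0.3]
opening: 0.0874
gripper_force: 0.0
```

```bash
python3 -c "
from h import *
go(.46,.10,.29,-110)"
```

```text
t 1.93 [0.4472 0.306  0.2926] [-1.7997e+02  4.0000e-02 -8.7040e+01] op 0.0874 F [ 1.3 -0.3 -0.3] J [ 55.   8. -16.   0. -66. -52.]
shares [ 0.258  -0.0026  0.0031] turn 0.2551 dist 0.2064
```

Call:
send_rows --deltas '[[[0.052,0,0],0.06],[[0.104,0,0],0.12],[[0.156,0,0],0.18],[[0.208,0,0],0.24],[[0.258,-0.003,0],0.255]]'

```text
clock: 2.35
tool_pos: [0.4603, 0.0999, 0.2926]
orientation: [-180.0, 0.0, -110.0]
force: [0.8, 0.5, -0.6]
opening: 0.0874
gripper_force: 0.0
```

```bash
python3 -c "
from h import *
go(.463,-.10,.25,-110)"
```

```text
t 2.35 [0.4603 0.0999 0.2926] [-1.7997e+02  4.0000e-02 -1.0996e+02] op 0.0874 F [ 0.8  0.5 -0.6] J [ 36.   1. -24.  -0. -65. -56.]
shares [ 0.2337 -0.0885  0.0531] turn 0.0004 dist 0.2044
```

Call:
send_rows --deltas '[[[0.046,-0.018,0.011],0],[[0.092,-0.036,0.022],0],[[0.138,-0.053,0.033],0],[[0.184,-0.07,0.043],0],[[0.234,-0.088,0.053],0]]'

```text
clock: 2.77
tool_pos: [0.4639, -0.0981, 0.2502]
orientation: [-179.9, 0.0, -109.6]
force: [0.9, 0.3, 0.3]
opening: 0.0877
gripper_force: 0.0
```

```bash
python3 -c "
from h import *
go(.461,-.232,.20,-110)"
```

```text
t 2.77 [ 0.4639 -0.0981  0.2502] [-1.7994e+02  4.0000e-02 -1.0963e+02] op 0.0877 F [0.9 0.3 0.3] J [ 12.   3. -27.   0. -59. -32.]
shares [ 0.1589 -0.0527  0.0627] turn 0.0041 dist 0.143
```

Call:
send_rows --deltas '[[[0.04,-0.013,0.016],0],[[0.08,-0.026,0.032],0],[[0.12,-0.04,0.048],0],[[0.159,-0.053,0.063],0],[[0.159,-0.053,0.063],0]]'

```text
clock: 3.18
tool_pos: [0.4599, -0.2343, 0.1972]
orientation: [179.8, -0.1, -109.9]
force: [-0.0, -0.3, 1.0]
opening: 0.0877
gripper_force: 0.0
```

Run:
```python
from h import *
s=ctrl.snapshot("wrist");save(s,"w2")
for d in ctrl.cut_out(s,"torch_mid")[:1]:
    m=d["pixels"]; print(d["conf"],m.sum(),cv2.minAreaRect(np.argwhere(m)[:,::-1].astype(np.float32)))
    ys,xs=np.nonzero(m)
    P=np.array([world(s,(x,y),.023)[:2] for x,y in zip(xs,ys)])
    (c,wh,a)=cv2.minAreaRect(P.astype(np.float32)); print(c,wh,a); print(cv2.boxPoints((c,wh,a)).round(4))
go(.461,-.236,.12,-110)
```

```text
t 3.28 [ 0.4607 -0.2317  0.199 ] [ 1.7991e+02 -2.0000e-02 -1.0983e+02] op 0.0876 F [-0.2  0.2  0.8] J [ -5.  10. -27.   0. -53. -15.]
shares [ 0.005  -0.0023  0.0987] turn 0.0019 dist 0.0791
```

View pics/w2.png

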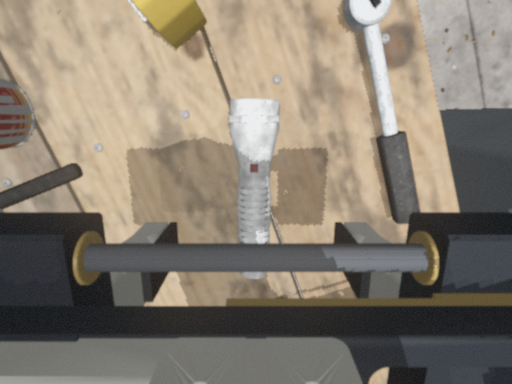

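Run:
```python
from h import *
s=ctrl.snapshot("wrist")
a=world(s,(255,99),.03);b=world(s,(254.5,235),.023);t=world(s,(254,278),.02)
d=b-a; u=(d/np.linalg.norm(d)); print(a,b,t,np.linalg.norm((t-a)[:2]),np.degrees(np.arctan2(d[1],d[0])))
for p in [(229,122),(279,122),(240,185),(271,185),(238,230),(271,230)]: print(p,world(s,p,.023).round(4))
print(pix(s,[.461,-.236,.023]))
```

```text
[ 0.43354324 -0.30648448  0.03      ] [ 0.47618297 -0.18991619  0.023     ] [ 0.49288674 -0.14525421  0.02      ] 0.17180468698973486 69.90789358515414
(229, 122) [ 0.4612 -0.2965  0.023 ]
(279, 122) [ 0.4203 -0.2817  0.023 ]
(240, 185) [ 0.472  -0.2406  0.023 ]
(271, 185) [ 0.4453 -0.231   0.023 ]
(238, 230) [ 0.4892 -0.2001  0.023 ]
(271, 230) [ 0.4597 -0.1894  0.023 ]
[252.96644787 185.65457737]
```

Call:
send_rows --deltas '[[[-0.001,0.001,0.045],0],[[-0.001,0.001,0.085],0],[[-0.001,0.001,0.12],0],[[-0.001,0.001,0.145],0],[[-0.001,0.001,0.158],0]]'

```text
clock: 3.75
tool_pos: [0.4604, -0.2279, 0.0716]
orientation: [179.9, -0.0, -109.6]
force: [-0.1, 0.0, 0.8]
opening: 0.0875
gripper_force: 0.0
```

Run:
```python
from h import *
s=ctrl.snapshot("wrist");save(s,"w3")
go(.462,-.231,.072,-110)
```

```text
t 3.8 [ 0.46   -0.2279  0.0706] [ 1.7980e+02 -3.0000e-02 -1.0957e+02] op 0.0878 F [-0.2  0.2 -1.8] J [ -4.  20. -34.  -0. -35. -15.]
shares [ 0.0028 -0.0037 -0.0017] turn 0.0048 dist 0.004
```

View pics/w3.png

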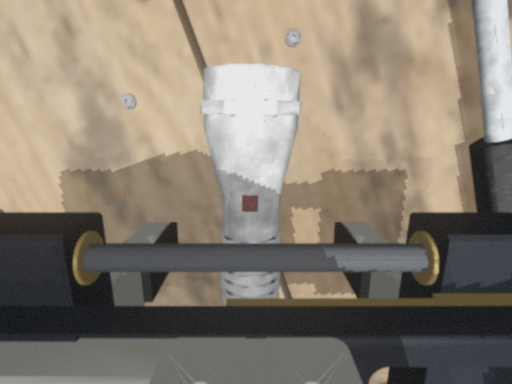

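Call:
send_rows --deltas '[[[0,-0.004,-0.001],0],[[0,-0.004,-0.001],0],[[0,-0.004,-0.001],0],[[0,-0.004,-0.001],0],[[0,-0.004,-0.001],0]]'

```text
clock: 4.22
tool_pos: [0.4644, -0.2304, 0.0751]
orientation: [-179.9, 0.0, -109.6]
force: [-0.0, -0.3, 0.3]
opening: 0.0877
gripper_force: 0.0
```

Call:
send_rows --deltas '[[[0,0,0],0],[[0,0,0],0],[[0,0,0],0],[[0,0,0],0],[[0,0,0],0]]' --gripper 0

```text
clock: 4.63
tool_pos: [0.4639, -0.2306, 0.0741]
orientation: [180.0, -0.0, -109.7]
force: [0.2, -0.1, 0.7]
opening: 0.0598
gripper_force: 0.0
```

Call:
send_rows --deltas '[[[0,0,0],0],[[0,0,0],0],[[0,0,0],0],[[0,0,0],0],[[0,0,0],0]]'

```text
clock: 5.05
tool_pos: [0.4638, -0.2305, 0.074]
orientation: [180.0, -0.0, -109.7]
force: [-0.6, 0.7, -0.1]
opening: 0.0275
gripper_force: 30.0
```

Run:
```python
from h import *
s=ctrl.snapshot("wrist");save(s,"w4")
go(.463,-.228,.2,-110)
o=ctrl.get_obs(); print(o["gripper_force"])
# expected rows of lens ring for different grip offsets g (grip point g mm tailward of mid)
tx=np.array([np.cos(np.radians(70)),np.sin(np.radians(70))])
p=o["tool_pos"]
for g in(-5,0,5,10):
    e=p[:2]-tx*(81+g)*.001
    print(g,pix(s,[*e,.046]).round(1),pix(s,[*e,.023]).round(1))
g=s["color"][40:110,251].astype(int).sum(1)//3; print(g)
```

```text
t 5.1 [ 0.4638 -0.2305  0.074 ] [ 179.99   -0.   -109.66] op 0.0277 F [-1.   0.1 -1. ] J [ -5.  20. -34.  -0. -36. -15.]
shares [-0.0026  0.002  -0.1575] turn 0.0038 dist 0.126
29.97493048198521
-5 [255.7  90.9] [255.6  94.7]
0 [255.7  77. ] [255.7  83. ]
5 [255.8  62.7] [255.7  71.2]
10 [255.9  48.1] [255.8  59.1]
[179 177 179 179 178 177 180 178 180 178 177 178 178 179 177 177 178 177
 177 177 178 179 180 180 182 182 182 192 207 223 228 229 232 233 234 234
 234 234 234 234 235 235 234 235 234 234 234 234 234 234 234 235 234 234
 234 234 234 233 235 234 234 235 235 235 236 235 234 235 235 235]
```

Call:
send_rows --deltas '[[[0,0,-0.03],0],[[0,0,-0.07],0],[[0,0,-0.12],0],[[0,0,-0.17],0],[[0,0,-0.2],0]]'

```text
clock: 5.52
tool_pos: [0.4646, -0.2308, 0.2381]
orientation: [-179.8, 0.0, -109.6]
force: [1.1, 0.8, -1.5]
opening: 0.0275
gripper_force: 30.0
```

Run:
```python
from h import *
go(.497,-.04,.235,-115)
o=ctrl.get_obs();print(o["moment"],o["gripper_force"])
```

```text
t 5.52 [ 0.4646 -0.2308  0.2381] [-1.7978e+02  2.0000e-02 -1.0963e+02] op 0.0275 F [ 1.1  0.8 -1.5] J [ -5.   8. -23.   0. -58. -15.]
shares [-0.2382  0.042   0.0038] turn 0.0597 dist 0.1935
[ 0.07792952 -0.31642173  0.00893242] 29.977240387815982
```

Call:
send_rows --deltas '[[[-0.04,0.007,0],0.01],[[-0.09,0.016,0],0.02],[[-0.14,0.025,0],0.03],[[-0.19,0.034,0],0.045],[[-0.238,0.042,0],0.06]]'

```text
clock: 5.93
tool_pos: [0.4958, -0.0381, 0.2341]
orientation: [180.0, 0.0, -115.2]
force: [0.6, -0.3, -1.9]
opening: 0.0275
gripper_force: 30.0
```

Run:
```python
from h import *
go(.520,.12,.235,-120)
```

```text
t 5.93 [ 0.4958 -0.0381  0.2341] [ 1.7999e+02  2.0000e-02 -1.1516e+02] op 0.0275 F [ 0.6 -0.3 -1.9] J [ 18.   7. -26.  -0. -57. -43.]
shares [-0.1917  0.0566 -0.0011] turn 0.0538 dist 0.1599
```

Call:
send_rows --deltas '[[[-0.04,0.012,0],0.01],[[-0.09,0.027,0],0.02],[[-0.14,0.042,0],0.04],[[-0.192,0.057,0],0.055],[[-0.192,0.057,0],0.055]]'

```text
clock: 6.35
tool_pos: [0.5212, 0.1242, 0.2339]
orientation: [-180.0, 0.1, -119.9]
force: [0.5, -1.1, -1.7]
opening: 0.0273
gripper_force: 30.0
```

Run:
```python
from h import *
go(.532,.2,.235,-123.3)
```

```text
t 6.35 [0.5212 0.1242 0.2339] [-1.7996e+02  9.0000e-02 -1.1987e+02] op 0.0273 F [ 0.5 -1.1 -1.7] J [ 34.  10. -22.  -0. -58. -64.]
shares [-0.0889  0.0355 -0.0013] turn 0.0381 dist 0.0766
```

Call:
send_rows --deltas '[[[-0.03,0.012,0],0.013],[[-0.06,0.024,0],0.026],[[-0.089,0.036,0],0.038],[[-0.089,0.036,0],0.038],[[-0.089,0.036,0],0.038]]'

```text
clock: 6.77
tool_pos: [0.5304, 0.1957, 0.2333]
orientation: [180.0, -0.1, -123.3]
force: [0.7, -0.6, -1.8]
opening: 0.0277
gripper_force: 30.0
```

Run:
```python
from h import *
s=ctrl.snapshot("wrist");save(s,"w5")
import pickle;pickle.dump(s,open("w5.pkl","wb"))
go(.532,.2,.235,-123.3)
```

```text
t 6.82 [0.5302 0.1947 0.2333] [ 1.7996e+02 -8.0000e-02 -1.2337e+02] op 0.0276 F [ 0.2 -0.9 -1.5] J [ 40.  13. -18.  -0. -59. -73.]
shares [-0.0067  0.0018 -0.0021] turn -0.0008 dist 0.0058
```

View pics/w5.png

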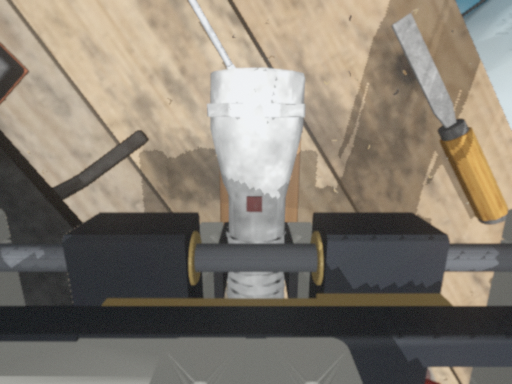

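Run:
```python
from h import *
go(.49,.30,.29,-123.3)
```

```text
t 6.82 [0.5302 0.1947 0.2333] [ 1.7996e+02 -8.0000e-02 -1.2337e+02] op 0.0276 F [ 0.2 -0.9 -1.5] J [ 40.  13. -18.  -0. -59. -73.]
shares [-0.0821  0.1144 -0.0708] turn -0.0008 dist 0.1261
```

Call:
send_rows --deltas '[[[-0.02,0.03,-0.02],0],[[-0.04,0.06,-0.04],0],[[-0.06,0.09,-0.06],0],[[-0.082,0.114,-0.071],0],[[-0.082,0.114,-0.071],0]]'

```text
clock: 7.23
tool_pos: [0.4907, 0.3026, 0.2933]
orientation: [-180.0, 0.3, -123.3]
force: [1.3, -0.6, -0.9]
opening: 0.0274
gripper_force: 30.0
```

Call:
send_rows --deltas '[[[0,0,0],0],[[0,0,0],0],[[0,0,0],0],[[0,0,0],0],[[0,0,0],0]]'

```text
clock: 7.65
tool_pos: [0.4909, 0.2986, 0.2905]
orientation: [180.0, -0.0, -123.5]
force: [0.2, -0.3, -1.7]
opening: 0.0275
gripper_force: 30.0
```

Run:
```python
from h import *
s=ctrl.snapshot("wrist")
import pickle;pickle.dump(s,open("w6.pkl","wb"))
cv2.imwrite("pics/w6.png",cv2.resize(s["color"][:,:,::-1],(800,600),interpolation=cv2.INTER_CUBIC))
go(.49,.30,.29,-123.3)
```

```text
t 7.7 [0.4909 0.2988 0.2906] [ 1.7999e+02 -4.0000e-02 -1.2349e+02] op 0.0278 F [-0.3 -0.2 -1.7] J [ 51.  11. -12.  -0. -66. -84.]
shares [-0.0006  0.0018  0.0007] turn -0.0021 dist 0.0016
```

View pics/w6.png

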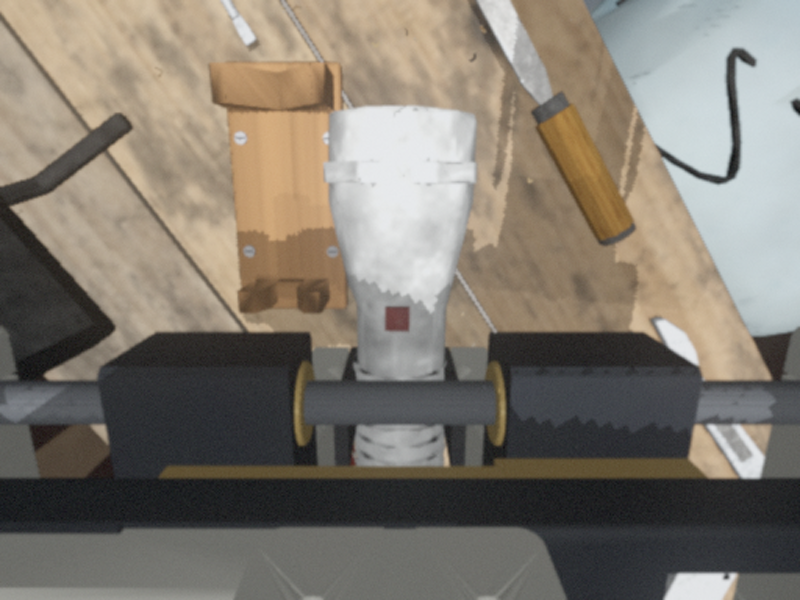

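```bash
cat > st.py <<'E'
from h import *
import pickle,sys
s=pickle.load(open("w6.pkl","rb"))
def L(c,th,p):
    a=np.radians(th); y=np.array([np.cos(a),np.sin(a)]); x=np.array([y[1],-y[0]])
    return np.array([*(np.array(c)+x*p[0]+y*p[1]),p[2]])
def poly():
    o=[]
    o.append([(sx*.043,sy*.093,.012) for sx,sy in((1,1),(1,-1),(-1,-1),(-1,1),(1,1))])
    for y in(-.083,-.059): o.append([(.038,y,.012),(.038,y,.052),(.0285,y,.052),(0,y,.0235),(-.0285,y,.052),(-.038,y,.052),(-.038,y,.012)])
    for y in(.067,.083): o.append([(.03,y,.012),(.03,y,.058),(.0175,y,.058),(.01,y,.042),(-.01,y,.042),(-.0175,y,.058),(-.03,y,.058),(-.03,y,.012)])
    return o
def draw(c,th,name,x0=115,y0=30,w=115,h=180,k=3.3):
    im=cv2.resize(s["color"][y0:y0+h,x0:x0+w,::-1],None,fx=k,fy=k,interpolation=cv2.INTER_CUBIC); raw=im.copy()
    for q in poly():
        P=np.array([(pix(s,L(c,th,p))-[x0,y0]+.5)*k for p in q]).round().astype(int)
        cv2.polylines(im,[P.reshape(-1,1,2)],False,(0,0,255),1,cv2.LINE_AA)
    cv2.imwrite("pics/"+name+".png",np.hstack([raw,im]))
E
python3 -c "
from st import *
draw((.532,.2),56.7,'f1')"
```

```text
(no output)
```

View pics/f1.png

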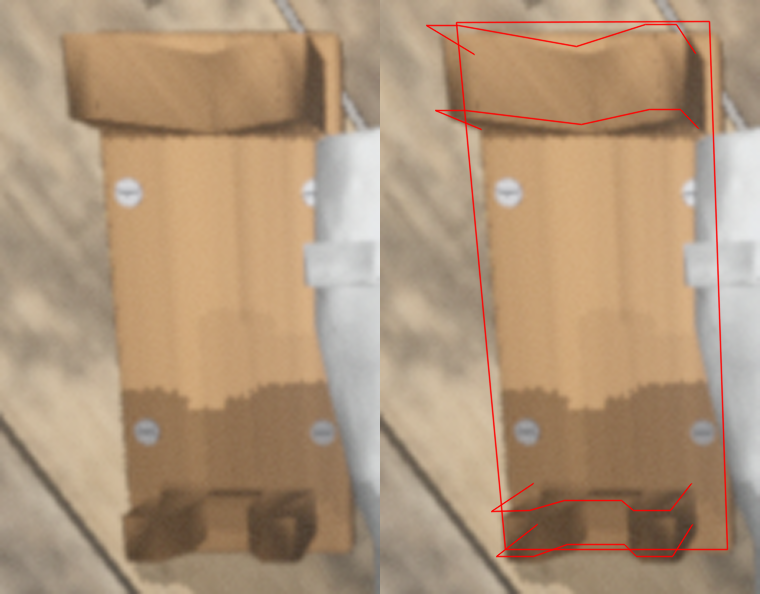

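Run:
```python
from st import *
from scipy.optimize import least_squares
C=[((.038,-.083,.052),(64,35)),((.038,-.059,.052),(70,117)),((0,-.059,.0235),(210,130)),((-.0285,-.059,.052),(292,122)),
((-.043,.093,.012),(352,551)),((.03,.083,.058),(126,559)),((.03,.067,.058),(122,515)),((-.03,.083,.058),(308,560)),((-.038,-.083,.052),(308,36))]
def r(v): return np.concatenate([(pix(s,L(v[:2],v[2],p))-[115,30]+.5)*3.3-q for p,q in C])
f=least_squares(r,[.532,.2,56.7],x_scale=[.01,.01,1],loss="soft_l1",f_scale=5)
print(f.x.round(4)); print(r(f.x).reshape(-1,2).round(0).tolist())
draw(f.x[:2],f.x[2],"f2")
```

```text
[ 0.5299  0.2041 56.2622]
[[-2.0, -3.0], [-0.0, -0.0], [5.0, 1.0], [-8.0, -4.0], [4.0, 4.0], [0.0, 3.0], [0.0, 1.0], [-5.0, 3.0], [4.0, -3.0]]
```

View pics/f2.png

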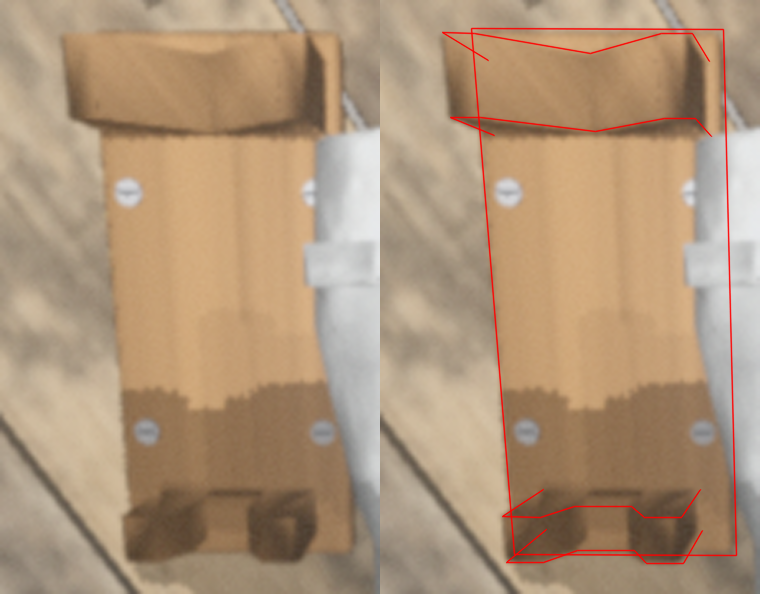

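Run:
```python
from h import *
go(.530,.203,.16,-123.7)
```

```text
t 7.7 [0.4909 0.2988 0.2906] [ 1.7999e+02 -4.0000e-02 -1.2349e+02] op 0.0278 F [-0.3 -0.2 -1.7] J [ 51.  11. -12.  -0. -66. -84.]
shares [ 0.0728 -0.1068  0.1632] turn 0.0024 dist 0.1666
```

Go over first, then down.

Call:
send_rows --deltas '[[[0.02,-0.03,0.02],0],[[0.04,-0.06,0.04],0.002],[[0.06,-0.09,0.06],0.002],[[0.073,-0.107,0.08],0.002],[[0.073,-0.107,0.1],0.002]]'

```text
clock: 8.12
tool_pos: [0.5306, 0.2005, 0.2101]
orientation: [-180.0, -0.0, -123.8]
force: [0.8, 1.1, -2.3]
opening: 0.0277
gripper_force: 30.0
```

Call:
send_rows --deltas '[[[0,0,0.02],0],[[0,0,0.04],0],[[0,0,0.063],0],[[0,0,0.063],0],[[0,0,0.063],0]]'

```text
clock: 8.53
tool_pos: [0.5298, 0.2031, 0.1598]
orientation: [180.0, -0.1, -123.6]
force: [0.5, 0.6, -1.4]
opening: 0.0273
gripper_force: 30.0
```

Run:
```python
from h import *
go(.530,.203,.12,-123.7)
s=ctrl.snapshot("wrist"); 
cv2.imwrite("pics/w7.png",cv2.resize(s["color"][:,:,::-1],(800,600),interpolation=cv2.INTER_CUBIC))
```

```text
t 8.53 [0.5298 0.2031 0.1598] [ 1.7997e+02 -1.4000e-01 -1.2363e+02] op 0.0273 F [ 0.5  0.6 -1.4] J [ 41.  18. -23.   0. -50. -74.]
shares [-0.0002 -0.0003  0.0498] turn 0.0008 dist 0.0398
```

View pics/w7.png

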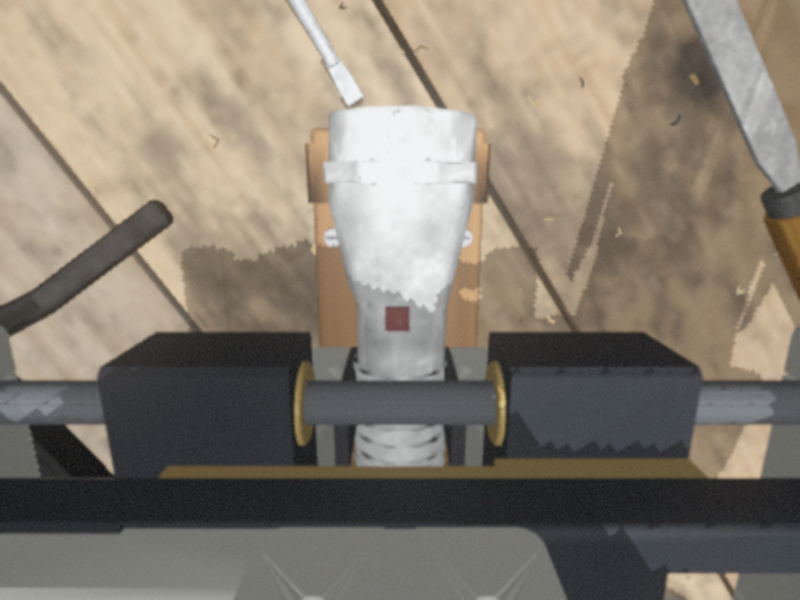

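Run:
```python
from st import *
s=ctrl.snapshot("wrist")
for c in[(.530,.204),(.532,.2)]:
    for p in[(.038,-.083,.052),(.038,-.059,.052),(-.038,-.083,.052),(-.038,-.059,.052)]: print((pix(s,L(c,56.3,p))*1.5625).round(1),end=' ')
    print()
```

```text
[306.6 139.2] [309.3 199.5] [493.5 139.5] [490.5 199.8] 
[296.7 133.5] [299.8 194.1] [484.2 133.7] [481.5 194.3]
```

Call:
send_rows --deltas '[[[-0.003,0,0.012],0],[[-0.003,0,0.024],0],[[-0.003,0,0.036],0],[[-0.003,0,0.048],0],[[-0.003,0,0.056],0]]'

```text
clock: 9.05
tool_pos: [0.5308, 0.2054, 0.114]
orientation: [180.0, -0.1, -123.6]
force: [-0.0, 0.3, -1.8]
opening: 0.0274
gripper_force: 30.0
```

Call:
send_rows --deltas '[[[0,0,0.001],0],[[0,0,0.002],0],[[0,0,0.003],0],[[0,0,0.004],0],[[0,0,0.005],0]]'

```text
clock: 9.47
tool_pos: [0.5316, 0.2059, 0.112]
orientation: [-180.0, 0.0, -123.6]
force: [-0.1, -0.0, -2.4]
opening: 0.0276
gripper_force: 30.0
```

Run:
```python
from h import *
go(.5312,.2050,.107,-123.7); o=ctrl.get_obs(); print(o["moment"].round(2))
```

```text
t 9.47 [0.5316 0.2059 0.112 ] [-1.7998e+02  4.0000e-02 -1.2360e+02] op 0.0276 F [-0.1 -0.  -2.4] J [ 41.  21. -25.   0. -44. -74.]
shares [ 0.0012 -0.0002  0.0063] turn 0.0011 dist 0.0051
[ 0.17 -0.18  0.04]
```

Call:
send_rows --deltas '[[[0,0,0.001],0],[[0,0,0.002],0],[[0,0,0.003],0],[[0,0,0.004],0],[[0,0,0.004],0]]'

```text
clock: 9.88
tool_pos: [0.5317, 0.2058, 0.1087]
orientation: [-180.0, 0.0, -123.6]
force: [1.5, -0.8, -0.0]
opening: 0.0275
gripper_force: 30.0
```

Call:
send_rows --deltas '[[[0,0,0.001],0],[[0,0,0.002],0],[[0,0,0.002],0],[[0,0,0.002],0],[[0,0,0.002],0]]'

```text
clock: 10.3
tool_pos: [0.5322, 0.2057, 0.1079]
orientation: [-179.9, 0.1, -123.6]
force: [1.1, -3.3, 6.0]
opening: 0.0273
gripper_force: 30.0
```

Run:
```python
from h import *
go(.5312,.2050,.107,-123.7); o=ctrl.get_obs(); print(o["moment"].round(2))
```

```text
t 10.3 [0.5322 0.2057 0.1079] [-1.7992e+02  7.0000e-02 -1.2358e+02] op 0.0273 F [ 1.1 -3.3  6. ] J [ 41.  21. -25.   0. -43. -74.]
shares [0.0014 0.0005 0.0011] turn 0.0014 dist 0.0015
[-1.04 -0.57 -0.08]
```

Call:
send_rows --deltas '[[[0,-0.001,0.0005],0],[[0,-0.001,0.001],0],[[0,-0.001,0.001],0],[[0,-0.001,0.001],0],[[0,-0.001,0.001],0]]'

```text
clock: 10.72
tool_pos: [0.5324, 0.2055, 0.1075]
orientation: [-179.9, 0.1, -123.6]
force: [-3.4, -2.1, 12.1]
opening: 0.0279
gripper_force: 30.0
```

Run:
```python
from h import *
go(.5312,.2050,.107,-123.7); o=ctrl.get_obs(); print(o["moment"].round(2))
s=ctrl.snapshot("scene"); t=ctrl.snapshot("top")
c=pix(s,[.53,.205,.05]).astype(int);d=pix(t,[.53,.205,.05]).astype(int)
f=lambda a,c:cv2.resize(a["color"][max(c[1]-45,0):c[1]+45,c[0]-45:c[0]+45,::-1],(400,400),interpolation=cv2.INTER_CUBIC)
cv2.imwrite("pics/s8.png",np.hstack([f(s,c),f(t,d)]))
```

```text
t 10.72 [0.5324 0.2055 0.1075] [-1.7995e+02  7.0000e-02 -1.2356e+02] op 0.0279 F [-3.4 -2.1 12.1] J [ 41.  21. -25.   0. -43. -74.]
shares [0.0014 0.0009 0.0006] turn 0.0015 dist 0.0014
[-0.47  0.94  0.01]
```

Call:
send_rows --deltas '[[[0,0,0.0005],0],[[0,0,0.001],0],[[0,0,0.001],0],[[0,0,0.001],0],[[0,0,0.001],0]]'

```text
clock: 11.23
tool_pos: [0.5325, 0.2055, 0.1074]
orientation: [-179.9, 0.1, -123.6]
force: [-5.5, -2.1, 19.2]
opening: 0.0277
gripper_force: 30.0
```

Run:
```python
from h import *
go(.5312,.2050,.107,-123.7); o=ctrl.get_obs(); print(o["moment"].round(2))
```

```text
t 11.23 [0.5325 0.2055 0.1074] [-1.7994e+02  9.0000e-02 -1.2355e+02] op 0.0277 F [-5.5 -2.1 19.2] J [ 41.  21. -25.   0. -43. -74.]
shares [0.0014 0.001  0.0005] turn 0.0017 dist 0.0014
[-0.68  2.    0.06]
```

View pics/s8.png

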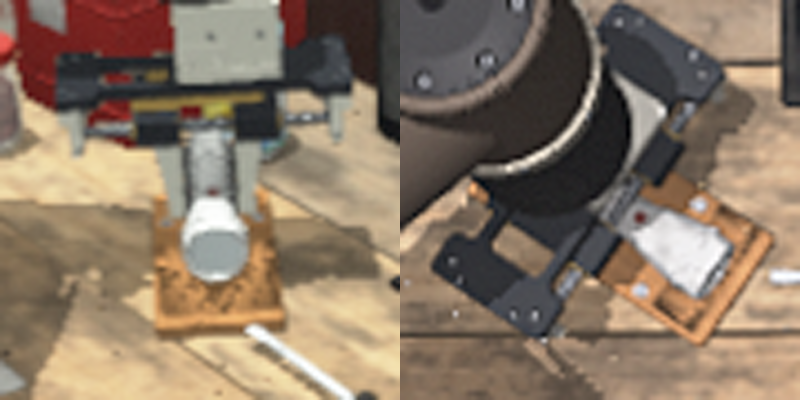

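Run:
```python
from st import *
t=ctrl.snapshot("top");s=t
d=pix(t,[.53,.205,.05]).astype(int)
g=lambda q:((pix(t,q)-d+45.5)*400/90+[400,0]).round(0)
for c in [(.531,.2055),(.532,.2)]:
  print(c,"base edge mid",g(L(c,56.3,(0,-.093,.012))),"corners",g(L(c,56.3,(-.043,-.093,.012))),g(L(c,56.3,(.043,-.093,.012))))
  for o in(-4,0,4): print(o,"lens",g(L(c,56.3,(0,-.081+o/1e3,.056))),g(L(c,56.3,(0,-.081+o/1e3,.079))))
im=cv2.resize(t["color"][d[1]-15:d[1]+35,d[0]-15:d[0]+45,::-1],None,fx=10,fy=10,interpolation=cv2.INTER_CUBIC)
cv2.imwrite("pics/t9.png",im)
```

```text
(0.531, 0.2055) base edge mid [732. 294.] corners [694. 350.] [770. 239.]
-4 lens [714. 276.] [710. 270.]
0 lens [709. 273.] [704. 267.]
4 lens [703. 269.] [699. 263.]
(0.532, 0.2) base edge mid [741. 293.] corners [703. 349.] [779. 237.]
-4 lens [723. 275.] [719. 269.]
0 lens [718. 271.] [713. 265.]
4 lens [712. 268.] [708. 262.]
```

Call:
send_rows --deltas '[[[0,0,0.0005],0],[[0,0,0.001],0],[[0,0,0.001],0],[[0,0,0.001],0],[[0,0,0.001],0]]'

```text
clock: 11.7
tool_pos: [0.5325, 0.2055, 0.1074]
orientation: [-179.9, 0.1, -123.5]
force: [-8.2, -3.2, 26.4]
opening: 0.0275
gripper_force: 30.0
```

Run:
```python
from h import *
go(.5312,.2050,.107,-123.7); o=ctrl.get_obs(); print(o["moment"].round(2))
```

```text
t 11.7 [0.5325 0.2055 0.1074] [-1.7992e+02  1.0000e-01 -1.2354e+02] op 0.0275 F [-8.2 -3.2 26.4] J [ 41.  21. -25.   0. -43. -74.]
shares [0.0015 0.001  0.0004] turn 0.0018 dist 0.0014
[-0.83  2.92  0.06]
```

Call:
send_rows --deltas '[[[0,0,-0.002],0],[[0,0.001,-0.002],0],[[0.001,0.001,-0.002],0],[[0.001,0.001,-0.002],0],[[0.001,0.001,-0.002],0]]'

```text
clock: 12.12
tool_pos: [0.5323, 0.2055, 0.1075]
orientation: [-179.9, 0.2, -123.6]
force: [1.6, -2.8, 10.0]
opening: 0.0275
gripper_force: 30.0
```

Run:
```python
from h import *
go(.5312,.2050,.107,-123.7); o=ctrl.get_obs(); print(o["moment"].round(2))
```

```text
t 12.12 [0.5323 0.2055 0.1075] [-1.7989e+02  1.5000e-01 -1.2356e+02] op 0.0275 F [ 1.6 -2.8 10. ] J [ 41.  21. -26.   0. -43. -74.]
shares [0.0013 0.0008 0.0007] turn 0.0016 dist 0.0013
[-0.87 -0.62  0.02]
```

View pics/t9.png

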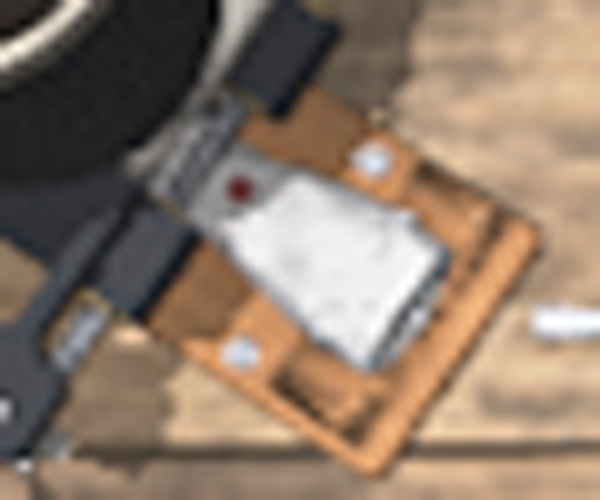

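Call:
send_rows --deltas '[[[0,-0.0005,0],0],[[0,-0.0005,0],0],[[0,-0.0005,0],0],[[0,-0.0005,0],0],[[0,-0.0005,0],0]]'

```text
clock: 12.53
tool_pos: [0.5323, 0.2054, 0.1075]
orientation: [-179.9, 0.1, -123.6]
force: [-0.5, -2.0, 11.2]
opening: 0.0276
gripper_force: 30.0
```

Call:
send_rows --deltas '[[[0,0,0],0],[[0,0,0],0],[[0,0,0],0],[[0,0,0],0],[[0,0,0],0]]' --gripper 0.37

```text
clock: 12.95
tool_pos: [0.531, 0.2048, 0.1057]
orientation: [180.0, -0.0, -123.6]
force: [0.1, 0.7, 0.4]
opening: 0.0325
gripper_force: 0.0
```

Run:
```python
from st import *
go(.5312,.2050,.107,-123.7); o=ctrl.get_obs(); print(o["moment"].round(2))
t=ctrl.snapshot("wrist"); print(t["color"][50:85,257].astype(int).sum(1)//3)
```

```text
t 12.95 [0.531  0.2048 0.1057] [ 1.7998e+02 -4.0000e-02 -1.2361e+02] op 0.0325 F [0.1 0.7 0.4] J [ 41.  22. -26.  -0. -43. -74.]
shares [-0.0004 -0.     -0.0016] turn 0.001 dist 0.0013
[ 0.1  -0.05 -0.05]
[169 173 171 174 174 176 179 180 182 183 183 184 187 188 193 195 195 187
 161 161 192 227 237 239 240 240 240 241 240 240 241 241 241 240 241]
```

Call:
send_rows --deltas '[[[0,0,0],0],[[0,0,0],0],[[0,0,0],0],[[0,0,0],0],[[0,0,0],0]]' --gripper 1

```text
clock: 13.42
tool_pos: [0.5312, 0.2048, 0.1061]
orientation: [180.0, 0.0, -123.6]
force: [0.2, 0.1, 0.5]
opening: 0.0602
gripper_force: 0.0
```

Call:
send_rows --deltas '[[[0,0,0],0],[[0,0,0],0],[[0,0,-0.01],0],[[0,0,-0.03],0],[[0,0,-0.05],0]]'

```text
clock: 13.83
tool_pos: [0.531, 0.2046, 0.1465]
orientation: [180.0, -0.1, -123.6]
force: [-0.2, -0.4, 0.4]
opening: 0.0867
gripper_force: 0.0
```

Call:
send_rows --deltas '[[[0,0,-0.03],0],[[0,0,-0.07],0],[[0,0,-0.11],0],[[0,0,-0.14],0],[[0,0,-0.16],0]]'

```text
clock: 14.25
tool_pos: [0.5318, 0.205, 0.2781]
orientation: [-179.9, 0.2, -123.6]
force: [0.5, 0.6, -0.2]
opening: 0.0877
gripper_force: 0.0
```

Call:
send_rows --deltas '[[[-0.03,0.04,0],0],[[-0.06,0.08,0],0],[[-0.09,0.12,0],0],[[-0.12,0.16,0],0],[[-0.12,0.16,0],0]]'

```text
clock: 14.67
tool_pos: [0.4761, 0.3608, 0.2747]
orientation: [180.0, 0.1, -123.4]
force: [0.8, -0.3, -0.3]
opening: 0.0878
gripper_force: 0.0
```

Run:
```python
from st import *
s=ctrl.snapshot("wrist"); 
cv2.imwrite("pics/w10.png",cv2.resize(s["color"][:,:,::-1],(800,600),interpolation=cv2.INTER_CUBIC))
go(.5312,.2050,.107,-123.7)
```

```text
t 14.72 [0.4765 0.3585 0.2745] [ 1.8000e+02  3.0000e-02 -1.2338e+02] op 0.0875 F [ 0.1 -0.5 -0.3] J [ 56.  14. -11.  -0. -65. -89.]
shares [ 0.1228 -0.1627  0.2093] turn 0.0035 dist 0.2337
```

View pics/w10.png

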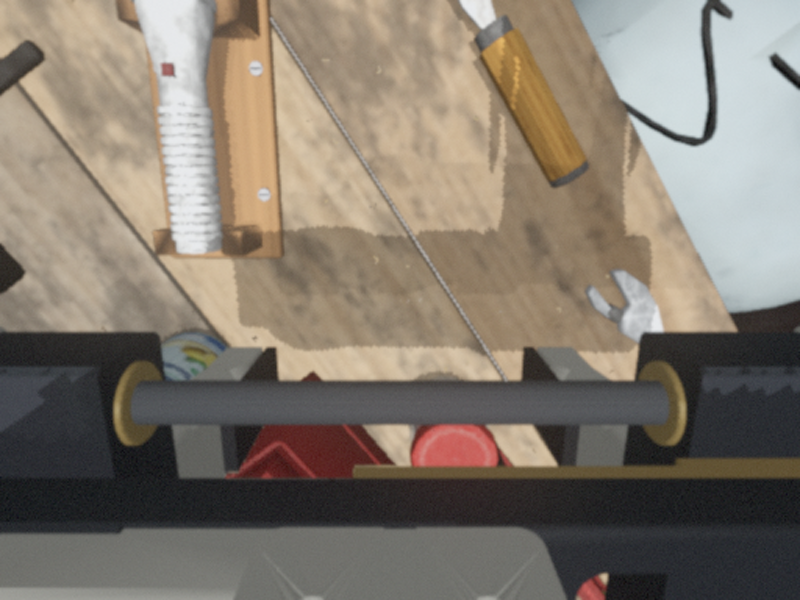

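Run:
```python
from st import *
s=ctrl.snapshot("wrist")
k=1/1.5625
c=np.array([.531,.2055]);a=np.radians(56.3);y=np.array([np.cos(a),np.sin(a)]);x=np.array([y[1],-y[0]])
for z in(.042,.056,.063):
    q=world(s,(197*k,253*k),z)[:2]-c; w=lambda r,l,rr:np.linalg.norm(world(s,(l*k,r*k),z)-world(s,(rr*k,r*k),z)).round(4)
    print(z,"tail local x,y",(q@x).round(4),(q@y).round(4),"w",w(238,174,221),w(120,163,213))
for p in[(.03,.083,.058),(-.03,.083,.058),(-.043,.093,.012)]: print((pix(s,L(c,56.3,p))/k).round(0))
```

```text
0.042 tail local x,y 0.0103 0.0808 w 0.0325 0.0325
0.056 tail local x,y 0.0042 0.0786 w 0.0311 0.0311
0.063 tail local x,y 0.0012 0.0775 w 0.0304 0.0304
[158. 260.]
[248. 260.]
[285. 263.]
```

```bash
cat > tri.py <<'E'
from st import *
def meas(tag):
    s=ctrl.snapshot("wrist"); h=cv2.cvtColor(s["color"],cv2.COLOR_RGB2HSV)
    m=((h[:,:,1]<45)&(h[:,:,2]>110)).astype(np.uint8)
    m=cv2.morphologyEx(m,cv2.MORPH_CLOSE,np.ones((9,3),np.uint8))
    n,l,st,ce=cv2.connectedComponentsWithStats(m)
    # component containing projected barrel point
    c=(.531,.2055); p=pix(s,L(c,56.3,(0,.04,.06))).astype(int)
    i=np.bincount(l[p[1]-6:p[1]+7,p[0]-6:p[0]+7].ravel()[l[p[1]-6:p[1]+7,p[0]-6:p[0]+7].ravel()>0]).argmax()
    print(tag,"seed",p,st[i])
    out=[]
    for r in range(st[i][1],st[i][1]+st[i][3]):
        q=np.nonzero(l[r]==i)[0]; out.append((r,q.min(),q.max()))
    out=np.array(out); print(out[::6].tolist(),out[-4:].tolist()); pickle.dump((s,out),open(tag+".pkl","wb"))
E
python3 -c "
from tri import *
meas('A')"
```

```text
A seed [125 125] [  87    0   59  166 6018]
[[0, 87, 140], [6, 89, 140], [12, 91, 140], [18, 92, 140], [24, 94, 138], [30, 96, 138], [36, 98, 137], [42, 101, 136], [48, 101, 135], [54, 104, 134], [60, 105, 134], [66, 105, 135], [72, 104, 136], [78, 104, 138], [84, 105, 139], [90, 106, 139], [96, 107, 140], [102, 107, 140], [108, 108, 141], [114, 109, 141], [120, 109, 142], [126, 110, 142], [132, 111, 143], [138, 111, 143], [144, 112, 144], [150, 112, 144], [156, 113, 144], [162, 115, 143]] [[162, 115, 143], [163, 116, 141], [164, 116, 137], [165, 118, 131]]
```

Call:
send_rows --deltas '[[[0,-0.03,0],0],[[0,-0.07,0],0],[[0,-0.1,0],0],[[0,-0.13,0],0],[[0,-0.13,0],0]]'

```text
clock: 15.23
tool_pos: [0.5673, 0.2943, 0.274]
orientation: [-180.0, -0.0, -123.8]
force: [0.1, 1.0, -0.8]
opening: 0.0876
gripper_force: 0.0
```

Call:
send_rows --deltas '[[[0,0,0],0],[[0,0,0],0],[[0,0,0],0],[[0,0,0],0],[[0,0,0],0]]'

```text
clock: 15.65
tool_pos: [0.5639, 0.2984, 0.2743]
orientation: [-180.0, 0.0, -123.6]
force: [0.0, 0.6, 0.0]
opening: 0.0874
gripper_force: 0.0
```

```bash
python3 -c "
from tri import *
meas('B')"
```

```text
B seed [231 126] [ 204    0   48  167 5606]
[[0, 204, 251], [6, 205, 251], [12, 206, 251], [18, 206, 251], [24, 207, 250], [30, 209, 248], [36, 210, 247], [42, 212, 246], [48, 213, 244], [54, 215, 244], [60, 216, 244], [66, 216, 244], [72, 216, 244], [78, 214, 245], [84, 214, 245], [90, 214, 245], [96, 214, 245], [102, 215, 245], [108, 215, 245], [114, 215, 245], [120, 216, 245], [126, 216, 245], [132, 216, 245], [138, 216, 245], [144, 216, 245], [150, 216, 245], [156, 216, 245], [162, 218, 244]] [[163, 218, 244], [164, 218, 244], [165, 220, 240], [166, 227, 235]]
```

```bash
cat > fit.py <<'E'
from tri import *
from scipy.optimize import least_squares
def fit(tags):
    D=[pickle.load(open(t+".pkl","rb")) for t in tags]
    ys=np.linspace(-.03,.09,25)
    def res(v):
        e=[]
        for s,o in D:
            P=np.array([pix(s,L((.531,.2055),56.3,(v[0]+(v[1]-v[0])*y/.075,y,v[2]+(v[3]-v[2])*y/.075))) for y in ys])
            q=o[(o[:,0]>80)&(o[:,0]<158)]
            e.append(np.interp(q[:,0],P[:,1],P[:,0])-(q[:,1]+q[:,2])/2)
        return np.concatenate(e)
    f=least_squares(res,[0,0,.056,.056],x_scale=.01)
    print("x(mid,tail) z(mid,tail)",f.x.round(4),"rms",np.sqrt((f.fun**2).mean()).round(2))
    for s,o in D:
        r=o[-2]; 
        for z in (f.x[3]-.007,f.x[3]): print("tail y",L.__name__, ((world(s,((r[1]+r[2])/2,r[0]),z)[:2]-np.array([.531,.2055]))@[np.cos(np.radians(56.3)),np.sin(np.radians(56.3))]).round(4))
E
python3 -c "
from fit import *
fit('AB')
s,o=pickle.load(open('B.pkl','rb'))
h=cv2.cvtColor(s['color'],cv2.COLOR_RGB2HSV)
for r in (150,157,162):print(r,h[r,188:275:2].tolist())
"
```

```text
x(mid,tail) z(mid,tail) [0.0009 0.0009 0.0571 0.0583] rms 0.23
tail y L 0.0801
tail y L 0.079
tail y L 0.0804
tail y L 0.0792
150 [[17, 68, 154], [17, 72, 153], [17, 70, 156], [17, 69, 159], [17, 69, 158], [16, 83, 147], [15, 100, 153], [14, 99, 149], [15, 99, 132], [14, 94, 127], [15, 89, 129], [14, 100, 127], [14, 90, 119], [15, 86, 116], [17, 16, 145], [30, 1, 175], [90, 1, 200], [75, 2, 219], [100, 3, 237], [105, 4, 240], [105, 4, 243], [105, 4, 247], [100, 3, 246], [110, 3, 246], [100, 3, 246], [110, 3, 243], [60, 1, 221], [60, 1, 209], [30, 1, 188], [13, 61, 138], [14, 93, 131], [15, 95, 121], [13, 92, 119], [15, 94, 138], [14, 101, 146], [15, 104, 149], [15, 100, 188], [16, 97, 212], [16, 99, 214], [16, 98, 217], [16, 99, 217], [15, 96, 156], [17, 65, 141], [17, 63, 146]]
157 [[17, 69, 158], [17, 68, 161], [18, 65, 161], [16, 69, 156], [17, 72, 153], [15, 83, 139], [15, 101, 152], [14, 101, 131], [14, 100, 133], [16, 101, 126], [14, 90, 119], [15, 89, 106], [13, 87, 114], [14, 92, 116], [16, 44, 121], [30, 2, 151], [0, 0, 173], [30, 1, 181], [60, 1, 189], [0, 0, 186], [0, 0, 1
[... 305 characters left out ...]
16, 86, 145], [17, 64, 143], [15, 66, 136]]
162 [[17, 72, 149], [16, 72, 156], [18, 67, 156], [18, 71, 157], [15, 72, 159], [17, 83, 144], [15, 101, 151], [15, 102, 137], [14, 95, 113], [14, 91, 106], [12, 88, 104], [13, 101, 109], [14, 92, 117], [14, 95, 118], [14, 82, 121], [15, 11, 142], [50, 5, 164], [0, 0, 173], [15, 3, 177], [45, 3, 177], [60, 1, 180], [90, 1, 178], [120, 1, 191], [0, 0, 187], [15, 3, 177], [60, 3, 170], [0, 2, 165], [0, 3, 154], [18, 9, 135], [15, 90, 111], [15, 93, 113], [15, 87, 111], [14, 94, 106], [15, 85, 105], [15, 97, 100], [13, 94, 103], [15, 103, 131], [15, 103, 159], [15, 104, 160], [15, 105, 163], [15, 104, 162], [16, 86, 137], [16, 62, 144], [18, 61, 143]]
```

```bash
python3 -c "
from h import *
print(ctrl.close_job())"
```

```text
the job is handed in; nothing more can be done
None
```

The torch is back in its stand, head in the wide saddle and tail in the narrow one. I released it only after contact showed it was resting there, and the job was handed in at about 16 s. Afterwards the camera fit put it level and centred to about 2 mm. I viewed 13 pictures, over the limit of 10.

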